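# Eject a knife handle scale from the drilling jig

### The arm

A 6-joint arm with a two-finger parallel gripper is mounted at the origin on the work surface. World frame = base frame: x ahead of the robot, y to its left, z up, the work surface at z = 0. Lengths are in m, angles in rad, forces in N, time in s.
With the tool pointing down it reaches from about 0.35 to 0.775 m from the base axis. Payload 7.3 kg.
Tool frame: the origin (TCP) lies midway between the tips of the shut fingers; the grasp point (between the pads) lies 19 mm behind it; z points along the fingers, y is the line along which they close (so a half turn about z gives the same grasp; the last joint's range is limited). The gripper opens to 92 mm and grips with 3 to 60 N. Pads are 19 mm wide; open, the fingers measure 130 mm over their backs; the gripper's body (75 mm by 190 mm) begins 47 mm behind the grasp point.
Start: joints at [-1.436, 0.342, 1.524, -0, 1.275, -0.146], TCP at [0.146, -0.504, 0.227] pointing down, gripper open.
Joint ranges: [-2.53, 2.53], [-0.77, 2.02], [0.04, 2.7], [-1, 4.14], [0.28, 2.66], [-3.11, 3.11]. Speed limits (rad/s): [2.57, 2.57, 3.14, 3.14, 3.14, 3.14].

### API

Orientations are given as a 3x3 rotation matrix whose columns are the frame's x, y, z axes.
In Python, from rig import bot gives the robot as it stands. Calls block until the motion is done:
- bot.move_pose(position, orientation): joint-space move of the TCP to a pose.
- bot.move_straight(position, v=0.15, orientation=None, until_force=None): straight line of the TCP; orientation=None keeps the orientation; v is the mean speed in m/s. With until_force (N) it stops when the force on the tool has changed by that much, and returns True; else False.
- bot.set_joints(angles): joint-space move.
- bot.command_gripper(opening, f_grip=None): opening from 0.0 (shut) to 1.0 (fully open); f_grip is the grip in N (None keeps the last); returns when the fingers have stopped.
- bot.pause(seconds).
- bot.ik(position, orientation): joint angles nearest the present ones, or None.
- bot.capture(name): name is "scene" or "top" or "wrist"; returns (picture, depth): 384x512x3 uint8, blue, green, red; 384x512 float32, m along the optical axis (not along the pixel's ray), 0 where there is no reading.
- bot.camera_params(name): a dict with "mtx" (3x3 intrinsics, pixels), "rvec" (rotation vector, rad) and "tvec" (3), from world to camera coordinates, as OpenCV has them. Camera axes: x right, y down, z forward; pixel columns grow to the right and rows downward; lengths in m; the calibration is good to about 2 mm. A picture is of the moment at which its call begins: read the wrist's pose just before it. camera_params takes no time and is no camera call; for the wrist camera it gives the pose at the moment of the call.
A pose or a line that the arm cannot do raises bot.PlanningError and nothing moves.
- bot.close_job(): hands the job in; it is judged then, once.
Trained networks look in the newest picture that a camera, given by its name, has taken for a name from the list of things; names that differ only in an ending like _2 or _b are one class to them, and where a whole thing is asked for, a point or a joint stands for the part that bears it (a point fixed in the world has none). Each returns a list of dicts, best first, with "score" (0 to 1); they miss things now and then, are a little off and sometimes report something else, mostly with a low value. They report only what shows in the picture. A call takes as long as a camera call. They do not tell look-alikes from the thing itself.
- bot.find_in(target, camera): "xyz" ([x, y, z] in m, in the coordinates of the camera as it stood for that picture, good to about 4 mm: the middle of the surface that is visible of it).
- bot.place_of(target, camera): "xyz" ([x, y, z] in m, in the coordinates of the camera as it stood for that picture, good to about 4 mm: a listed point, or the origin of a listed thing).
Readings, each from a call of its own:
- bot.current_t(): time.
- bot.current_joint_positions(): joint angles.
- bot.current_joint_vel(): joint speeds.
- bot.current_joint_efforts(): joint torques, N m.
- bot.current_tool_pos(): TCP position.
- bot.current_eef_rot(): TCP orientation.
- bot.current_force(): force on the tool from outside, world axes, zero at the start.
- bot.current_moment(): the same for the moment, N m.
- bot.current_finger_gap(): opening from 0.0 (shut) to 1.0 (fully open).
- bot.current_gripper_force(): force on a finger pad.
Only numpy, scipy, OpenCV 4.12 (cv2) and the standard library are available. Lean on these libraries where they do the work, as an engineer would, in place of code of your own. Each camera call takes 0.05 s, during which the arm holds its last target. There are 200 camera calls.

### The job

The dark wooden handle scale sits sunk flush in the metal drilling jig. Press the round rubber pad of the jig's rocking ejector lever fully down onto its stop and lean on it there for about a second with roughly a kilo (10 N) of force, never more than one and a half, so that the lever's other end tips the scale up; then take the scale by its raised end and lay it gently, same face up, flat on the floor of the shallow plywood tray. Do not drop the scale, and do not disturb the other things on the bench.

Things in the scene. Friction and masses are not known exactly. Their poses are not given: they have to be found in the camera images.
- jig: Drilling jig screwed to the bench: dark steel base plate 300 x 85 x 12 mm, an aluminium nest block on it (150 x 75 mm, top 40 mm above the bench) and a see-saw lever beyond one end of the block. Origin on the bench under the nest's centre; x along the jig towards the lever's pad, y across, z up. The nest is a pocket 114 x 35 mm, 10 mm deep (floor 30 mm above the bench), centred on the origin.
- ejector (a joint): Angle of the ejector lever, rad: 0 to 0.03 at the start (pad up). Pressing the pad raises it until the pad stops dead on a brass stop screw below it; that screw is set differently each time, so the lever stops somewhere between 0.31 and 0.41, to be found by feel. The hinge is stiff: 3 to 5 N on the pad moves it, and it stays where left. On the stop the force climbs several N per mm.
- ejector_pad (a point): Centre of the top face of the lever's round black rubber pad, 32 mm across, 85 mm beyond the hinge pin along jig x. About 62 mm above the bench at the start and 26 to 34 mm when fully down on its stop; it moves about 5 mm towards jig +x on the way. Nothing stands beside or beyond it.
- ejector_toe (a point): Top of the lever's other end (a steel bar 10 mm wide), 62 mm from the hinge pin towards the nest; it lies in a slot under the scale's +x end, about 26 mm above the bench at the start and about 46 to 51 mm when the pad is down.
- slab: The handle scale: dark wooden slab 110 x 32 x 10 mm (x, y, z), about 100 g, two brass pin ends in its upper face. Origin at the centre of its underside, z up, x along its length. It starts in the nest, top flush with the block, too low to grip; with the pad down its end towards the lever (jig +x) stands 17 to 25 mm higher and it slopes by 0.16 to 0.22 rad, resting on the toe.
- tray: Shallow plywood tray 190 x 140 mm (x, y), walls 6 mm thick and 22 mm high, fixed to the bench. Origin at the centre of its underside.
- tray_in (a point): Centre of the tray's inner floor, 6 mm above the bench, axes as the tray's.
- dish: Bystander: round steel bowl 120 mm across and 35 mm high, fixed. Origin under its centre.
- block: Bystander: wood and cork sanding block 50 x 85 x 36 mm. Origin under its centre.
- jar: Bystander: small glass jar 48 mm across, 60 mm high. Origin under its centre.
- offcut: Bystander: pale wood offcut 80 x 45 x 22 mm. Origin under its centre.
- hammer: Bystander: hammer 260 mm long, lying. Origin under its middle.
- ejector_hinge (a point): Middle of the lever's hinge pin, which runs along jig y at jig x = 105 mm, z = 34 mm, between two steel cheeks 46 mm high, 34 mm long and 32 mm wide over all.
Not all that is in view belongs to the job. Several things have the shape of the tray; the one meant has the colours described above. Of the things shaped like the slab, the wooden one is meant.

How it is judged:
On the way, in this order (a step that is already met when the one before it is completed fails the run):
1. the pad has stopped fully down on its stop and is leaned on with 6 to 15 N for half a second (value of joint ejector above 0.3 rad and velocity of joint ejector below 0.03 rad/s and contact force between the fingers and ejector between 6 and 15 N), for 0.5 s.
2. the scale is held by the fingers, clear above the jig (height (world z) of slab above 0.06 m and contact force between the fingers and slab above 1 N), for 0.2 s.
At the end, for the whole second after the job is handed in: The scale lies at rest and released on the tray's floor inside its walls, same face up, flat within 0.08 rad, its underside within 4 mm of the floor (z of slab in the frame of tray_in between -0.004 and 0.004 m and x of slab in the frame of tray_in between -0.085 and 0.085 m and y of slab in the frame of tray_in between -0.06 and 0.06 m and angle between slab's own z axis and vertical below 0.08 rad and linear speed of slab below 0.02 m/s); the robot touches nothing.
It fails at once if the ejector lever is pushed with more than 15 N (contact force between any of the fingers, the arm and ejector above 15 N).
It fails at once if the scale is dropped or thrown (over 0.6 m/s while not held) (linear speed of slab above 0.6 m/s and contact force between the fingers and slab below 0.1 N).
It fails at once if another thing on the bench is shifted by more than 30 mm (distance of any of block, jar, offcut, hammer from where it was at the start of the episode above 0.03 m).
It also fails if it takes over 67 s, if anything falls off the work surface, if the arm or the gripper's body presses on something with over 40 N, if the wrist force passes 120 N, or if a joint passes its speed limit or range.

## Working session

There is one attempt and no reset: what is moved stays moved. The work goes in short steps, each a Python script; the robot and the scene stay as the last script left them, time stands still between calls to the robot, and variables do not carry over. Pictures are saved under pics/ and viewed, at most 10 in all, crops included, and the job is handed in when it is done.

```bash
ls; mkdir -p pics; cat > h.py <<'E'
from rig import bot
import numpy as np, cv2
def c2w(p,cam):
    c=bot.camera_params(cam);R=cv2.Rodrigues(np.array(c["rvec"],float))[0]
    return R.T@(np.array(p)-np.ravel(c["tvec"]))
def px(w,cam):
    c=bot.camera_params(cam)
    return cv2.projectPoints(np.array([w],float),np.array(c["rvec"],float),np.array(c["tvec"],float),np.array(c["mtx"],float),None)[0].ravel().round()
def cloud(d,cam):
    c=bot.camera_params(cam);R=cv2.Rodrigues(np.array(c["rvec"],float))[0];K=np.array(c["mtx"])
    v,u=np.mgrid[:d.shape[0],:d.shape[1]]
    P=np.stack([(u-K[0,2])/K[0,0]*d,(v-K[1,2])/K[1,1]*d,d],-1)
    return (P-np.ravel(c["tvec"]))@R
E
python3 - <<'E'
from h import *
for cam in ("top","scene"):
    im,d=bot.capture(cam); cv2.imwrite(f"pics/{cam}0.png",im)
    for n in ("jig","ejector_pad","ejector_hinge","slab","tray","tray_in","block","jar","offcut","hammer","dish"):
        for r in bot.place_of(n,cam)[:3]:
            w=c2w(r["xyz"],cam); print(cam,n,round(r["score"],2),w.round(3),px(w,cam))
E
```

```text
pics
top jig 0.67 [ 0.539  0.121 -0.   ] [217. 179.]
top ejector_pad 0.74 [0.479 0.308 0.057] [157. 195.]
top ejector_hinge 0.7 [0.524 0.163 0.027] [204. 182.]
top ejector_hinge 0.49 [0.505 0.228 0.034] [183. 188.]
top slab 0.81 [0.752 0.401 0.003] [138. 115.]
top slab 0.73 [ 0.307  0.164 -0.003] [202. 248.]
top slab 0.71 [ 0.658 -0.204 -0.002] [314. 147.]
top tray 0.63 [ 0.659 -0.202  0.001] [314. 146.]
top tray 0.58 [ 0.25  -0.257 -0.002] [329. 269.]
top tray 0.33 [0.778 0.021 0.001] [249. 110.]
top tray_in 0.93 [ 0.659 -0.201  0.008] [314. 146.]
top tray_in 0.73 [ 0.628 -0.426  0.005] [381. 157.]
top tray_in 0.64 [ 0.249 -0.256  0.01 ] [329. 270.]
top block 0.82 [ 0.382 -0.02   0.001] [258. 227.]
top jar 0.69 [ 0.698 -0.038 -0.001] [266. 134.]
top offcut 0.93 [ 0.738  0.254 -0.001] [181. 120.]
top hammer 0.62 [ 0.781  0.024 -0.   ] [248. 109.]
scene jig 0.71 [ 0.695 -0.036  0.002] [253. 263.]
scene jig 0.61 [ 0.538  0.126 -0.   ] [296. 220.]
scene ejector_pad 0.69 [0.481 0.311 0.06 ] [349. 187.]
scene ejector_hinge 0.52 [0.506 0.23  0.031] [327. 202.]
scene ejector_hinge 0.26 [ 0.481 -0.197  0.004] [188. 220.]
scene slab 0.71 [0.302 0.169 0.   ] [290. 178.]
scene slab 0.59 [ 0.751  0.408 -0.002] [419. 257.]
scene slab 0.5 [0.536 0.127 0.027] [297. 213.]
scene tray 0.93 [ 0.245 -0.252 -0.003] [171. 182.]
scene tray 0.86 [ 0.656 -0.203  0.002] [188. 261.]
scene tray 0.56 [ 0.625 -0.425  0.001] [102. 264.]
scene tray_in 0.9 [ 0.628 -0.422  0.007] [103. 264.]
scene tray_in 0.85 [ 0.254 -0.249  0.009] [171. 181.]
scene tray_in 0.66 [ 0.657 -0.199  0.006] [189. 261.]
scene block 0.83 [ 0.382 -0.018 -0.001] [242. 197.]
scene jar 0.87 [ 0.694 -0.033  0.   ] [253. 264.]
scene offcut 0.82 [ 0.733  0.256 -0.004] [363. 261.]
scene hammer 0.55 [ 0.778  0.024 -0.   ] [282. 285.]
scene dish 0.87 [ 0.479 -0.197  0.004] [188. 220.]
```

View pics/top0.png

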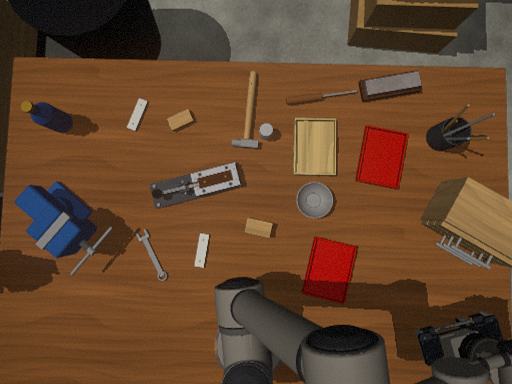

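View pics/scene0.png

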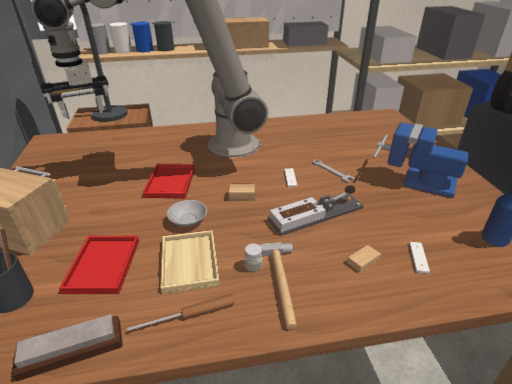

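The top view shows the jig at px (197,185), with its pad at the left end (157,192). The plywood tray is at (315,147), its long side along world x. The red trays and the white slabs are look-alikes. Next I'll go above the jig for a close look.

```bash
cat >> h.py <<'E'
def rot(phi,s=1,tilt=0):
    # tool down, tool x = s*jig x (heading phi); tilt>0 leans tool z towards jig +x... (rotation about jig y by -tilt)
    X=np.array([np.cos(phi),np.sin(phi),0]);Z=np.array([0,0,-1.])
    z=Z*np.cos(tilt)+X*np.sin(tilt); x=s*(X*np.cos(tilt)-Z*np.sin(tilt))
    return np.stack([x,np.cross(z,x),z],1)
E
python3 - <<'E'
from h import *
print(bot.current_t())
phi=np.deg2rad(107.3)
p=[0.495,0.26,0.27]
for s in (1,-1): print(s,bot.ik(p,rot(phi,s)))
qs=[(abs(q[5]),s) for s in (1,-1) if (q:=bot.ik(p,rot(phi,s))) is not None]
s=min(qs)[1]
bot.move_pose(p,rot(phi,s)); print(s,bot.current_t())
im,d=bot.capture("wrist"); cv2.imwrite("pics/w1.png",im)
for n in ("jig","ejector_pad","ejector_hinge","slab","ejector_toe"):
    for r in bot.place_of(n,"wrist")[:2]:
        w=c2w(r["xyz"],"wrist"); print(n,round(r["score"],2),w.round(4),px(w,"wrist"))
np.save("w1.npy",cloud(d,"wrist"))
print(c2w([0,0,0],"wrist"),bot.current_t(),bot.current_force())
E
```

```text
1.2
1 [ 3.46574981e-01  3.76865104e-01  1.35151491e+00 -4.44089210e-16
  1.41321264e+00  4.46330204e-02]
-1 [ 3.46574981e-01  3.76865104e-01  1.35151491e+00 -4.44089210e-16
  1.41321264e+00 -3.09695963e+00]
1 4.1583
jig 0.69 [ 0.5347  0.128  -0.0012] [254. 249.]
ejector_pad 0.91 [0.4831 0.3095 0.0607] [258. 121.]
ejector_pad 0.61 [0.5085 0.2295 0.0346] [258. 187.]
ejector_hinge 0.61 [0.5074 0.2298 0.0359] [257. 187.]
slab 0.98 [0.5395 0.1313 0.0296] [258. 258.]
slab 0.95 [0.302  0.1688 0.0046] [100. 179.]
ejector_toe 0.69 [0.5276 0.1677 0.0324] [257. 234.]
[0.4729808  0.33125273 0.42846999] 4.4583 [-0.31593198  0.46731112  0.63028319]
```

View pics/w1.png

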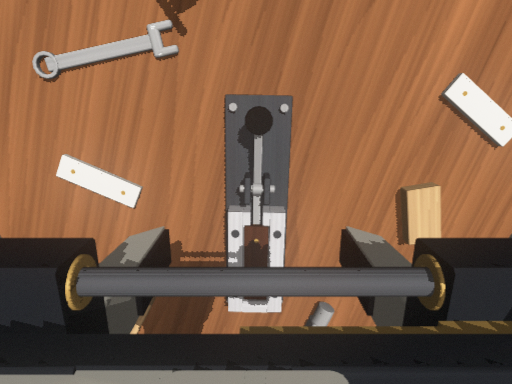

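The wrist view shows the jig aligned with the image: pad at px (258,121), hinge pin at (257,188), nest block around (257,258). The heading of 107.3° is confirmed. Next I'll fit the pad from depth, then press.

```bash
python3 - <<'E'
from h import *
P=np.load("w1.npy"); im=cv2.imread("pics/w1.png")
print("pad",P[121,258],P[112:131,250:268].reshape(-1,3)[:,2].min())
m=np.zeros(P.shape[:2],bool); m[100:140,240:278]=1
m&=(P[...,2]>0.05)&(P[...,2]<0.075)
q=P[m]; print("z>50 pts",m.sum(),np.median(q,0),(q.min(0)+q.max(0))/2,q.min(0),q.max(0))
b=np.zeros_like(m); b[205:262,222:294]=1; b&=(P[...,2]>0.036)&(P[...,2]<0.044)
q=P[b]; print("block z",np.median(q[:,2]))
(c,sz,a)=cv2.minAreaRect(q[:,:2].astype(np.float32)*1000); print(c,sz,a)
base=np.zeros_like(m); base[90:208,215:300]=1; base&=(P[...,2]>0.008)&(P[...,2]<0.018)
print(cv2.minAreaRect(P[base][:,:2].astype(np.float32)*1000))
X=np.array([np.cos(np.deg2rad(107.3)),np.sin(np.deg2rad(107.3))]);Y=np.array([-X[1],X[0]])
for q in (P[b],P[m]): print("along",np.percentile(q[:,:2]@X,[1,99]),"across",np.percentile(q[:,:2]@Y,[1,99]))
for n,w in dict(jig=(.5347,.128),pad=(.4831,.3095),hinge=(.5074,.2298),slab=(.5395,.1313)).items(): print(n,w@X,w@Y)
E
```

```text
pad [0.48328236 0.31024439 0.06041719] 0.05839470500133863
z>50 pts 646 [0.48330511 0.31100666 0.06109186] [0.48318471 0.30816314 0.05754628] [0.4677637  0.28964818 0.05002206] [0.49860572 0.32667809 0.06507051]
block z 0.04043165093948593
(525.3821411132812, 165.3247833251953) (74.94918823242188, 71.90860748291016) 16.27306365966797
((495.8776550292969, 267.1159973144531), (84.92831420898438, 148.72271728515625), 16.12133026123047)
along [-0.03306708  0.03694952] across [-0.58763483 -0.51414669]
along [0.13467499 0.16776059] across [-0.56825431 -0.53910005]
jig -0.036796962833034054 -0.5485745833761024
pad 0.15183666577913743 -0.5532824657668762
hinge 0.06851602061867428 -0.5527823757307946
slab -0.0350736515902482 -0.5541387722981725
```

```bash
python3 - <<'E'
from h import *
phi=np.deg2rad(106.3); R=rot(phi); X=np.array([np.cos(phi),np.sin(phi),0])
pad=np.array([0.4833,0.3098,0])
at=lambda dx,z: pad+X*dx+[0,0,z]
bot.command_gripper(0.0,10)
bot.move_pose(at(-.001,.09),R)
bot.move_straight(at(0,.070),v=.08); bot.pause(.2)
F0=np.array(bot.current_force()); print("F0",F0,bot.current_t())
def F(): return np.array(bot.current_force())-F0
h=bot.move_straight(at(.0035,.042),v=.015,until_force=9)
print("A",h,bot.current_tool_pos(),F(),bot.current_t())
if not h:
    h=bot.move_straight(at(.0050,.023),v=.008,until_force=max(1.5,7.5-np.linalg.norm(F())))
    print("B",h,bot.current_tool_pos(),F(),bot.current_t())
    bot.pause(.15); print(F())
E
```

```text
F0 [-0.55292301 -0.32491837  0.10361607] 7.2667
A False [0.48247859 0.31314475 0.04208272] [1.44488288 4.37220056 4.5176288 ] 9.3
B True [0.48237595 0.31375312 0.03558724] [ 0.48969177 -0.82062555  2.58164246] 10.3667
[-0.12461621 -0.74519586  1.02973894]
```

```bash
python3 - <<'E'
from h import *
phi=np.deg2rad(106.3); X=np.array([np.cos(phi),np.sin(phi),0])
pad=np.array([0.4833,0.3098,0]); at=lambda dx,z: pad+X*dx+[0,0,z]
F0=np.array([-0.553,-0.325,0.104]); F=lambda: np.array(bot.current_force())-F0
for k in range(3):
    h=bot.move_straight(at(.0050,.022),v=.006,until_force=6)
    f=F();print(h,bot.current_tool_pos(),f,np.linalg.norm(f),bot.current_t())
    bot.pause(.1); f=F(); print(f,np.linalg.norm(f))
    if f[2]>5.5 or not h: break
E
```

```text
True [0.48299788 0.31452537 0.0348879 ] [-0.0201942   0.78256099  5.39996688] 5.456413821285398 11.3
[0.28083652 0.07321379 5.71767796] 5.7250389200754075
```

```bash
python3 - <<'E'
from h import *
F0=np.array([-0.553,-0.325,0.104]); F=lambda: np.array(bot.current_force())-F0
p=np.array(bot.current_tool_pos()); z0=p[2]
for k in range(1,13):
    p[2]=z0-.0004*k
    bot.move_straight(p,v=.004,until_force=5); bot.pause(.05)
    f=F();print(k,np.array(bot.current_tool_pos()).round(4),f.round(2),np.linalg.norm(f).round(2),bot.current_t())
    if np.linalg.norm(f)>8: break
E
```

```text
1 [0.483  0.3146 0.0348] [-1.13 -0.21  6.48] 6.58 11.725
2 [0.4831 0.3146 0.0347] [-1.52 -1.54  8.32] 8.6 12.025
```

```bash
python3 - <<'E'
from h import *
F0=np.array([-0.553,-0.325,0.104]); F=lambda: np.array(bot.current_force())-F0
p=np.array(bot.current_tool_pos()); z0=p[2]-.0006
for k in range(0,8):
    p[2]=z0-.0003*k
    bot.move_straight(p,v=.004,until_force=4); bot.pause(.08)
    f=F();print(k,np.array(bot.current_tool_pos()).round(4),f.round(2),np.linalg.norm(f).round(2),bot.current_t())
    if np.linalg.norm(f)>9.3: break
for _ in range(5):
    bot.pause(.25); f=F();print(f.round(2),np.linalg.norm(f).round(2))
E
```

```text
0 [0.4831 0.3146 0.0347] [-2.03 -1.82  7.01] 7.52 12.3583
1 [0.4831 0.3146 0.0346] [-2.22 -1.84  8.71] 9.18 12.6917
2 [0.4831 0.3146 0.0345] [-2.9  -2.15 10.88] 11.46 13.025
[-2.64 -1.33 11.96] 12.32
[-2.88 -1.65 11.15] 11.64
[-1.78 -1.36 11.55] 11.76
[-3.01 -1.52 11.89] 12.36
[-2.64 -1.87 11.45] 11.9
```

```bash
python3 - <<'E'
from h import *
phi=np.deg2rad(106.3); R=rot(phi)
p=np.array(bot.current_tool_pos()); 
bot.move_straight(p+[0,0,.04],v=.05); bot.move_straight([.488,.295,.22],v=.2)
bot.command_gripper(1.0)
im,d=bot.capture("wrist"); cv2.imwrite("pics/w2.png",im)
for n in ("ejector_pad","ejector_hinge","slab","ejector_toe"):
    for r in bot.place_of(n,"wrist")[:2]:
        w=c2w(r["xyz"],"wrist"); print(n,round(r["score"],2),w.round(4),px(w,"wrist"))
np.save("w2.npy",cloud(d,"wrist")); print(bot.current_t())
E
```

```text
ejector_pad 0.75 [0.4807 0.3144 0.0353] [253. 152.]
ejector_hinge 0.73 [0.5075 0.2308 0.0364] [255. 228.]
slab 0.7 [0.7536 0.4067 0.002 ] [499. 137.]
slab 0.69 [0.2987 0.1686 0.0052] [ 80. 220.]
17.8333
```

View pics/w2.png

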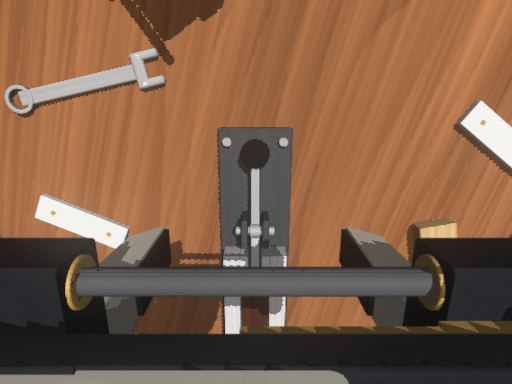

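The pad is down at px (254,153), but the gripper bar hides the slab's raised end. I'll back off along the jig and look again.

```bash
python3 - <<'E'
from h import *
phi=np.deg2rad(106.3); X=np.array([np.cos(phi),np.sin(phi),0]);Y=np.array([-X[1],X[0],0])
bot.move_straight(np.array([.488,.295,.22])+.075*X+[0,0,.02],v=.2)
im,d=bot.capture("wrist"); cv2.imwrite("pics/w3.png",im); P=cloud(d,"wrist"); np.save("w3.npy",P)
for n in ("ejector_hinge","slab","ejector_toe"):
    for r in bot.place_of(n,"wrist")[:3]:
        w=c2w(r["xyz"],"wrist"); print(n,round(r["score"],2),w.round(4),px(w,"wrist"))
O=np.array([.5366,.1274,0]); J=np.stack([(P-O)@X,(P-O)@Y,P[...,2]],-1)
hsv=cv2.cvtColor(im,cv2.COLOR_BGR2HSV)
m=(abs(J[...,1])<.03)&(J[...,0]>-.07)&(J[...,0]<.065)&(J[...,2]>.037)&(J[...,2]<.08)
for x in np.arange(-.06,.065,.01):
    k=m&(abs(J[...,0]-x)<.005)
    kk=k&(abs(J[...,1])<.012); hi=k&(J[...,2]>.044)
    if kk.any(): print(round(x,3),k.sum(),"zmid",np.median(J[kk][:,2]).round(4),"y hi",(J[hi][:,1].min().round(4),J[hi][:,1].max().round(4)) if hi.any() else None)
print(bot.current_t())
E
```

```text
ejector_hinge 0.78 [0.5046 0.2261 0.0359] [252. 278.]
slab 0.77 [0.7541 0.4048 0.0038] [477. 195.]
slab 0.6 [0.3027 0.1714 0.0055] [ 99. 264.]
ejector_toe 0.68 [0.5263 0.1672 0.0461] [256. 325.]
0.05 329 zmid 0.0548 y hi (np.float64(-0.0157), np.float64(0.0159))
0.06 293 zmid 0.0401 y hi (np.float64(-0.0146), np.float64(0.0134))
18.575
```

View pics/w3.png

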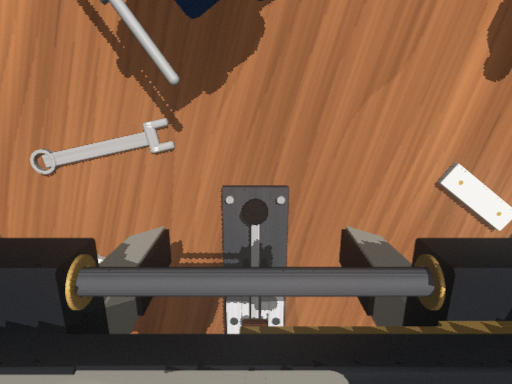

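Despite the bar, the depth shows the slab end raised: its top is at about 55 mm at jig x = 50, centred within ±16 mm across, so the pose model holds. Next is the grasp, with the tool tilted to match the slope.

```bash
python3 - <<'E'
from h import *
phi=np.deg2rad(106.3); X=np.array([np.cos(phi),np.sin(phi),0]); O=np.array([.5366,.1274,0])
R=rot(phi,1,.16); g=O+.046*X
bot.command_gripper(0.75)
bot.move_pose(g+[0,0,.13],R)
bot.move_straight(g+[0,0,.065],v=.1)
h=bot.move_straight(g+[0,0,.043],v=.03,until_force=4); print(h,bot.current_tool_pos(),bot.current_force(),bot.current_t())
if h: bot.move_straight(np.array(bot.current_tool_pos())+[0,0,.0015],v=.02)
bot.command_gripper(0.0,30)
print("gap",bot.current_finger_gap()*92,bot.current_gripper_force(),bot.current_force())
E
```

```text
False [0.52380409 0.17158194 0.04310176] [-0.04913779 -0.47889852 -0.67545211] 21.8
gap 31.83861355608752 29.99514877796173 [0.86505323 0.53234733 0.14304023]
```

Gripped, with a 31.8 mm gap that matches the slab. Now I'll lift, check and carry it above the tray.

```bash
python3 - <<'E'
from h import *
p=np.array(bot.current_tool_pos())
bot.move_straight(p+[0,0,.04],v=.04); bot.move_straight(p+[0,0,.16],v=.15); bot.pause(.2)
print("gap",bot.current_finger_gap()*92,bot.current_gripper_force(),bot.current_force(),bot.current_moment(),bot.current_t())
for w,R in (("pi",rot(np.pi)),("0",rot(0))): print(w,bot.ik([.658-.046 if w=="pi" else .704,-.201,.15],R))
bot.move_pose([.612,-.201,.17],rot(np.pi)); bot.pause(.2)
im,d=bot.capture("top"); im2,_=bot.capture("scene")
for r in bot.place_of("tray_in","scene")[:3]+bot.place_of("slab","scene")[:4]:
    print(round(r["score"],2),c2w(r["xyz"],"scene").round(3))
cv2.imwrite("pics/s4.png",im2[130:330,60:330].repeat(2,0).repeat(2,1)); print(bot.current_t(),bot.current_finger_gap()*92)
E
```

```text
gap 31.741567316711777 29.99575048685074 [ 0.20455888  0.52467294 -1.10137296] [-0.1076211  -0.13877701 -0.01283541] 24.775
pi [-4.36215819e-01  6.22440311e-01  1.27570578e+00 -4.44089210e-16
  1.24344656e+00 -2.00701215e+00]
0 [-3.82655160e-01  7.95631756e-01  9.42499440e-01 -4.44089210e-16
  1.40346146e+00  1.18814117e+00]
0.8 [ 0.628 -0.424  0.009]
0.76 [ 0.251 -0.253  0.006]
0.6 [ 0.659 -0.2    0.007]
0.87 [ 0.653 -0.201  0.169]
0.82 [0.754 0.406 0.003]
0.63 [ 0.306  0.17  -0.002]
26.725 31.777118244107704
```

View pics/s4.png

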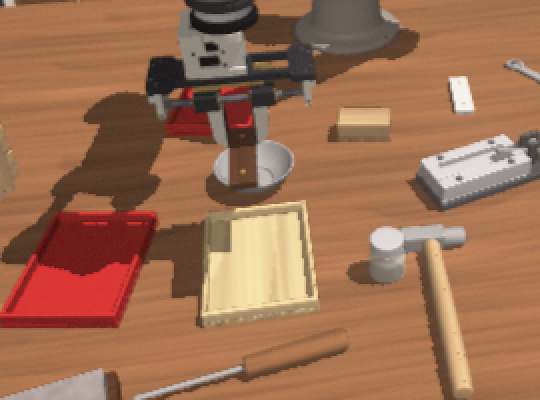

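The slab is held level, extending over the tray (crop px (245,160)). Its estimated centre is (0.653, -0.201), close to the tray centre. Lowering it now.

```bash
python3 - <<'E'
from h import *
bot.move_straight([.614,-.201,.04],v=.12); bot.pause(.1)
h=bot.move_straight([.614,-.201,.004],v=.02,until_force=2.5); print(h,bot.current_tool_pos(),bot.current_force(),bot.current_t())
p=np.array(bot.current_tool_pos())
bot.command_gripper(0.65); print(bot.current_force())
bot.move_straight(p+[0,0,.03],v=.03); bot.move_straight(p+[-.0,0,.15],v=.15)
bot.move_pose([.45,.0,.3],rot(np.pi)); bot.pause(.2)
im,d=bot.capture("scene"); cv2.imwrite("pics/s5.png",im[130:330,60:330].repeat(2,0).repeat(2,1))
P=cloud(d,"scene")
for r in bot.place_of("slab","scene")[:4]: print(round(r["score"],2),c2w(r["xyz"],"scene").round(3))
hsv=cv2.cvtColor(im,cv2.COLOR_BGR2HSV)
m=(abs(P[...,0]-.658)<.08)&(abs(P[...,1]+.201)<.055)&(P[...,2]>.011)&(P[...,2]<.03)
q=P[m]; A=np.c_[q[:,:2]-q[:,:2].mean(0),np.ones(len(q))]; print(len(q),q.mean(0),np.linalg.lstsq(A,q[:,2],rcond=None)[0],cv2.minAreaRect(q[:,:2].astype(np.float32)))
print(bot.current_t())
E
```

```text
True [ 0.61396995 -0.20096821  0.00631772] [-0.67068617  0.2380784   6.23871418] 29.575
[ 0.1922825  -0.31788954  5.2875069 ]
0.94 [ 0.657 -0.205  0.003]
0.87 [ 0.755  0.404 -0.004]
0.69 [ 0.308  0.169 -0.002]
381 [ 0.66392155 -0.19923557  0.01665511] [-0.007754   -0.00509407  0.01665511] ((0.6705730557441711, -0.1970733106136322), (0.1350964903831482, 0.05530590936541557), 13.652023315429688)
33.825
```

View pics/s5.png

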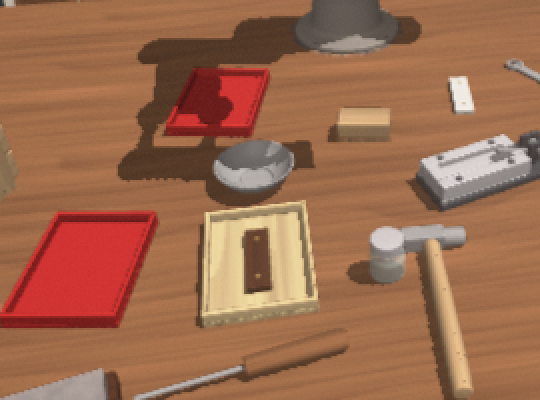

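The slab lies flat in the plywood tray (crop px (257,260)) with its pin face up and its top at about 16.7 mm, and the rest of the bench looks undisturbed. Handing in.

```bash
python3 -c "
from rig import bot
print(bot.close_job())"
```

```text
the job is handed in; nothing more can be done
None
```

I held the pad on its stop at about 12 N for over a second, lifted the scale by its raised end and laid it flat, same face up, in the plywood tray; I handed the job in at about 34 s, and no verdict was returned.

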